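# Crack open the stuck lid of a vacuum pot with a wedge

## Task

The round lid of the small vacuum pot sits tight on its seal and air must be let in. First swing the spring clip at the back of the pot round until its foot sits well on the lid, pointing at the middle, so that the lid cannot jump off; then take the white wedge, push its thin end into the pry slot in the front of the rim until the lid just comes off the rim there (about 3 mm, its back edge staying down), and finish while still holding the wedge in the slot: do not let go of it and do not pull it out. Raise the lid with the wedge only, not by hand, and leave the glassware and stopper around standing where they are.

Things in the scene. Friction and masses are not known exactly. Their poses are not given: they have to be found in the camera images.
- pot: aluminium vacuum pot fixed to the worktop, 90 mm high, with a wide round rim flange 156 mm across (radius 78). Origin: centre of its underside; z up. Its front, with the pry slot, is at its -x; the clip's post stands at its +x, 92 mm from the centre. The top of the rim, on which the lid sits, is 90 mm above the origin. A brass cock sticks out low at its +y side, to 104 mm from the centre.
- slot (a point): middle of the mouth of the pry slot, on the slot's flat floor at the outer edge of the rim, (-78, 0, 83) mm in the pot's frame. The slot is a dark-lined pocket milled into the top of the rim and covered by the lid: 28 mm wide, 7 mm high (floor to underside of the lid), 33 mm deep, and runs level from here along the pot's +x towards its centre.
- lid: round loose steel lid, 156 mm across and 12 mm thick, 0.5 to 1 kg, with a low spigot underneath that centres it in the pot and a 14 mm radius vent valve knob in the middle reaching 40 mm above its underside. Origin: centre of its underside (the face that sits on the rim).
- lid_front (a point): the lower edge of the lid above the slot, (-78, 0, 0) mm in the lid's frame; 7 mm above the slot's floor while the lid is down
- lid_back (a point): the lower edge of the lid at the back, (78, 0, 0) mm in the lid's frame; level with the top of the rim (90 mm above the pot's origin) while the lid is down
- clip (a joint): angle of the clip's arm about its upright post, rad. 0: open, the arm points along the pot's -y; it grows as the arm swings clockwise seen from above; at 1.57 the arm points at the middle of the lid (pot's -x). Stop at 1.68. It is on the lid beyond 1.1. Slight friction holds it where it is left.
- clip_knob (a point): top of the upright black knob on the end of the clip's arm: 13 mm thick, 24 mm tall above the arm, 42 mm from the post's axis, top 136 mm above the worktop while open. Under it is a black cone foot. A spring pulls the clip down (3 to 5 N); the foot rides up 2.5 mm over the lid's edge at about 0.6 rad (12 N on the knob), then presses on its top. The post is 92 mm from the pot's centre.
- wedge: white nylon wedge lying flat, 127 mm long, 20 wide, 22 thick, 50 g. Origin: on its flat underside, under its centre of mass; +x to the thin end, z up. Full thickness from x -52 to +18 mm, then the top slopes evenly, 1 mm per 3 mm, to 3 mm at the thin end (x +75). It touches the lid when 12 mm inside the slot; each further 3 mm raises the lid's front 1 mm. The push takes up to 15 N.
- wedge_tip (a point): middle of the thin end's lower edge, (75, 0, 0) mm in the wedge's frame
- petri: bystander: glass dish with lid, 66 mm across, 32 mm high; origin under its centre
- red_stopper: bystander: small red rubber stopper, 26 mm across, 27 mm high; origin under its centre
- beaker: bystander: glass beaker with blue content, 72 mm across, 94 mm high; origin under its centre
- flask: bystander: small conical flask with a red stopper, 62 mm across, 117 mm high; origin under its centre
Mind the look-alikes: they are no part of the job. Several things have the shape of the pot; the one meant has the colours described above.

How it is judged:
On the way, in this order (a step that is already met when the one before it is completed fails the run):
1. the spring clip is swung onto the lid (value of joint clip above 1.1 rad), for 0.2 s.
2. the wedge raises the front of the lid off the rim (z of lid_front in the frame of pot above 0.0912 m and contact force between wedge and lid above 0.8 N), for 0.2 s.
At the end, for the whole second after the job is handed in: Clip beyond 1.1 rad; lid's front edge 1.2 to 5 mm above the rim, carried by the wedge (0.8 N or more), back edge within 1.5 mm; wedge at least 10 mm in the slot, held by the fingers (1.5 N or more); robot not touching the lid; lid and wedge at rest (all of step 2 and value of joint clip above 1.1 rad and z of lid_front in the frame of pot below 0.095 m and z of lid_back in the frame of pot below 0.0915 m and x of wedge_tip in the frame of slot above 0.01 m and contact force between the fingers and wedge above 1.5 N and contact force between each of the arm, the fingers and lid below 0.5 N and linear speed of each of lid, wedge below 0.02 m/s); the arm keeps its last pose, push and grip.
It fails at once if the lid is raised by hand (z of lid_front in the frame of pot above 0.0912 m and contact force between any of the fingers, the arm and lid above 1 N).
It fails at once if the lid is forced far up or knocked off (z of lid_front in the frame of pot above 0.102 m or z of lid_back in the frame of pot above 0.096 m).
It fails at once if a bystander is pushed aside or tipped (distance of any of petri, red_stopper, beaker, flask from where it was at the start of the episode above 0.03 m or angle between any of petri, red_stopper, beaker, flask's own z axis and vertical above 0.5 rad).
It also fails if it takes over 58 s, if anything falls off the work surface, if the arm or the gripper's body presses on something with over 40 N, if the wrist force passes 120 N, or if a joint passes its speed limit or range.

## Robot

A 6-joint arm with a two-finger parallel gripper is mounted at the origin on a cart in front of the work surface, level with it; the furniture and walls round the work are solid. World frame = base frame: x ahead of the robot, y to its left, z up, the work surface at z = 0. Lengths are in m, angles in rad, forces in N, time in s.
With the tool pointing down it reaches from about 0.25 to 0.775 m from the base axis. Payload 4 kg.
Tool frame: the origin (TCP) lies at the centre of the arm's flange, where the gripper is bolted on; the fingertips stand 199 mm ahead of it and the grasp point (between the pads) lies 180 mm ahead of it; z points along the fingers, y is the line along which they close (so a half turn about z gives the same grasp; the last joint's range is limited). The gripper opens to 94 mm and grips with 3 to 60 N. Pads are 16 mm wide; open, the fingers measure 119 mm over their backs; the gripper's body (75 mm by 177 mm) begins 78 mm behind the grasp point.
Start: joints at [-1.232, 0.087, 1.371, -0, 1.684, -0.103], TCP at [0.235, -0.497, 0.405] pointing down, gripper open.
Joint ranges: [-3.1, 3.1], [-0.76, 2.03], [0.27, 2.55], [-1.08, 4.22], [0.17, 2.65], [-2.57, 2.57]. Speed limits (rad/s): [2.79, 2.79, 3.14, 3.14, 3.14, 3.14].

## Interface

Orientations are given as [roll, pitch, yaw] about the fixed x, y, z axes, in that order (R = Rz(yaw) Ry(pitch) Rx(roll)).
In Python, from bench import robot, eyes, models gives the robot as it stands.
- The arm moves only by the tool step_arm, never from a script. Its argument "commands" is a list that holds one entry, the list of rows, each a list of 7 numbers: the shift along the tool's x, y, z in mm, then the turn, a rotation vector about the tool's x, y, z in rad, then the finger opening in mm, from 0 to 94. In form: [[[tx, ty, tz, wx, wy, wz, gripper], ...]]. A call has 1 to 20 rows; each row shifts and turns the commanded pose from where the row before left it, along the tool's axes as they then stand; what a row does not reach is not made up. A row lasts 1/8 s, in which the tool goes at most 62.5 mm and 10.7 degrees, less where a joint would pass 70% of its speed; a pose out of reach is approached as far as the arm can. A call is refused whole if a number of a shift passes 62.5 or a number of a turn 0.188, either way. A call with a gripper value outside its range is refused whole. The fingers move at their own pace and stop on an object; the grip force is fixed at half the most. Time passes only in rows, so rows that do not move let the fingers close. It gives the time, the measured TCP pose, the force, the opening and the grip force at its end, in the units of the state.
- robot.get_obs(): the state, without advancing time (a new reading comes with each control period).
- eyes.snapshot(name): name is "side" or "top"; returns a dict with "color" (420x560x3 uint8, red, green, blue), "camera_matrix" (3x3 intrinsics, pixels), "D" ([k1, k2, p1, p2, k3] as OpenCV has them; the pictures are not rectified), "eye" and "rotation" of the camera in the world. Camera axes: x right, y up, looking along -z (the intrinsics and any distortion apply to the point x, -y, -z); pixel columns grow to the right and rows downward; lengths in m; the calibration is good to about 2 mm. A picture is of the moment at which its call begins. There is no depth.
- robot.close_job(): hands the job in; it is judged then, once.
Trained networks look in a picture, given as the dict that the camera call returned (one of the last four; its "shot" number tells which), for a name from the list of things; names that differ only in an ending like _2 or _b are one class to them, and where a whole thing is asked for, a point or a joint stands for the part that bears it (a point fixed in the world has none). Each returns a list of dicts, best first, with "confidence" (0 to 1); they miss things now and then, are a little off and sometimes report something else, mostly with a low value. They report only what shows in the picture. A call takes as long as a camera call. They do not tell look-alikes from the thing itself.
- models.masks_of(picture, query): "mask" (420x560 bool, what is visible of it) and "xy" ([column, row] in pixels, amid what is visible of it).
- models.tip_of(picture, query): "xy" ([column, row] in pixels: a listed point, or the origin of a listed thing).
The state is a dict: "time": time; "joint_positions": joint angles; "qvel": joint speeds; "joint_torque": joint torques, N m; "tool_pos": TCP position; "ee_rot": TCP orientation; "wrist_force": force on the tool from outside, world axes, zero at the start; "wrist_torque": the same for the moment, N m; "width": finger opening in m; "finger_force": force on a finger pad.
Only numpy, scipy, OpenCV 4.12 (cv2) and the standard library are available. Lean on these libraries where they do the work, as an engineer would, in place of code of your own. Each camera call takes 0.05 s, during which the arm holds its last target. There are 200 camera calls.

## Working session

There is one attempt and no reset: what is moved stays moved. The work goes in short steps, Python scripts to look and compute and a tool call to move; the robot and the scene stay as the last step left them, time stands still between calls to the robot, and variables do not carry over. Pictures are saved under pics/ and viewed, at most 10 in all, crops included, and the job is handed in when it is done.

Besides the shell and the picture viewer there is one more tool, called after "Emit:" as name(argument=value, ...) on one line, values as JSON. step_arm: Moves the arm, as the interface text tells. Its arguments: {"type":"object","properties":{"commands":{"type":"array"}},"required":["commands"]}

```bash
mkdir -p pics; ls; cat > h.py <<'E'
import numpy as np, cv2
from scipy.spatial.transform import Rotation as Rn
def proj(s,P):
    P=np.atleast_2d(P); c=(P-np.array(s["eye"]))@np.array(s["rotation"])
    c=c*[1,-1,-1]
    return cv2.projectPoints(c,np.zeros(3),np.zeros(3),np.array(s["camera_matrix"]),np.array(s["D"],float))[0][:,0]
def onz(s,xy,z):
    u=cv2.undistortPoints(np.array([[xy]],float),np.array(s["camera_matrix"]),np.array(s["D"],float))[0,0]
    d=np.array(s["rotation"])@np.array([u[0],-u[1],-1]); e=np.array(s["eye"])
    return e+d*(z-e[2])/d[2]
def ray(s,xy):
    p=onz(s,xy,0); e=np.array(s["eye"]); d=p-e; return e,d/np.linalg.norm(d)
def tri(ss,xys):
    A=np.zeros((3,3));b=np.zeros(3)
    for s,xy in zip(ss,xys):
        e,d=ray(s,xy);M=np.eye(3)-np.outer(d,d);A+=M;b+=M@e
    return np.linalg.solve(A,b)
E
python3 - <<'E'
from bench import robot,eyes,models
import cv2,numpy as np
from h import *
np.set_printoptions(precision=4,suppress=True)
S={n:eyes.snapshot(n) for n in("side","top")}
for n,s in S.items():
    cv2.imwrite(f"pics/{n}0.png",s["color"][:,:,::-1]); print(n,s["eye"],s["camera_matrix"][0][0])
    for q in["pot","slot","lid","lid_front","lid_back","clip_knob","wedge","wedge_tip","petri","red_stopper","beaker","flask"]:
        print(q,[(np.round(d["xy"],1).tolist(),round(d["confidence"],2)) for d in models.tip_of(s,q)])
    print("m",[(np.round(d["xy"],1).tolist(),round(d["confidence"],2)) for d in models.masks_of(s,"wedge")],[(np.round(d["xy"],1).tolist(),round(d["confidence"],2)) for d in models.masks_of(s,"clip")])
print(robot.get_obs())
E
```

```text
pics
side [ 0.6498 -0.6791  0.88  ] 397.6727787989466
pot [([314.4, 225.5], 0.87), ([194.4, 367.2], 0.79)]
slot [([145.8, 349.3], 0.55)]
lid [([314.3, 206.8], 0.65), ([286.6, 200.0], 0.43)]
lid_front [([288.0, 199.6], 0.91)]
lid_back [([344.3, 209.8], 0.86)]
clip_knob [([220.5, 363.4], 0.83), ([340.1, 211.7], 0.73), ([344.7, 207.6], 0.44)]
wedge [([293.6, 170.9], 0.55)]
wedge_tip [([315.1, 177.8], 0.66), ([313.9, 225.0], 0.34)]
petri [([241.0, 255.0], 0.81)]
red_stopper [([252.7, 204.9], 0.47), ([290.1, 171.0], 0.32)]
beaker [([267.7, 305.9], 0.96)]
flask [([349.2, 164.8], 0.83)]
m [([294.9, 170.5], 0.88)] [([347.3, 214.3], 0.62)]
top [ 0.1901 -0.0284  1.7621] 528.6627508623237
pot [([387.6, 285.7], 0.94)]
slot [([397.5, 307.0], 0.84), ([254.4, 228.0], 0.56)]
lid [([254.9, 206.2], 0.94)]
lid_front [([251.9, 231.5], 0.56)]
lid_back []
clip_knob [([407.0, 251.8], 0.68), ([274.3, 184.3], 0.62)]
wedge []
wedge_tip [([203.3, 215.8], 0.61)]
petri [([296.6, 267.8], 0.55)]
red_stopper [([243.5, 263.2], 0.6)]
beaker [([337.5, 241.4], 0.87), ([256.5, 208.8], 0.39)]
flask [([263.1, 183.9], 0.66), ([181.9, 184.9], 0.58)]
m [([258.0, 205.9], 0.7), ([196.6, 237.3], 0.59)] [([271.7, 183.6], 0.64), ([400.5, 249.1], 0.55)]
{'time': 1.5, 'joint_positions': array([-1.2321,  0.0872,  1.3707, -0.    ,  1.6836, -0.1031]), 'qvel': array([ 0.0008, -0.0001,  0.0003,  0.    , -0.0017, -0.0007]), 'joint_torque': array([ -0.0009, -34.003 , -30.2592,   0.0718,   0.0236,   0.    ]), 'tool_pos': array([ 0.2352, -0.4972,  0.4047]), 'ee_rot': array([3.1415, 0.    , 0.4418]), 'wrist_force': array([-0.2867,  0.1216,  0.472 ]), 'wrist_torque': array([0.0074, 0.0457, 0.0284]), 'finger_force': 0.0, 'width': 0.09389610829127461}
```

View pics/side0.png

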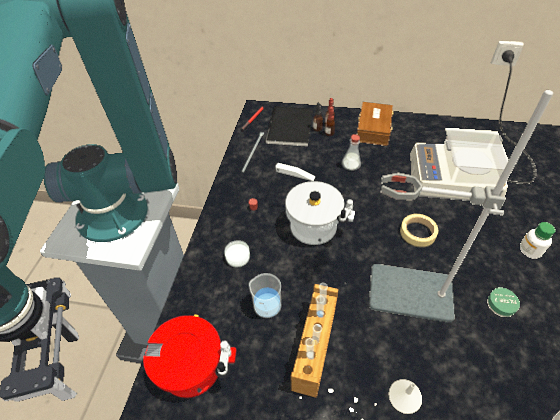

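View pics/top0.png

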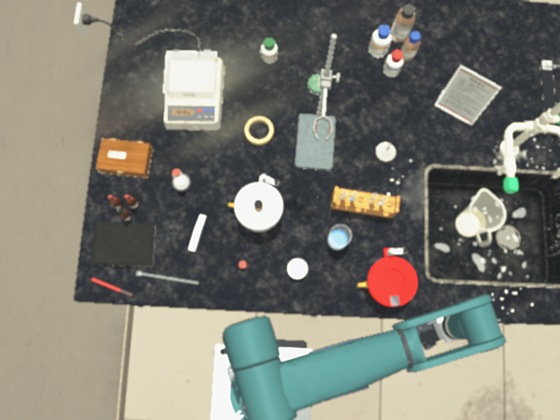

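The aluminium pot is at top (259,206) / side (314,212), with the clip at its back (top (268,181)). The white wedge is at top (198,232) / side (295,171). The red pot is a look-alike. I'll zoom in for accuracy.

```bash
python3 - <<'E'
import cv2,numpy as np
a=cv2.imread("pics/top0.png")[160:270,170:310]; b=cv2.imread("pics/side0.png")[140:260,230:370]
a=cv2.resize(a,(700,550),interpolation=cv2.INTER_CUBIC); b=cv2.resize(b,(700,600),interpolation=cv2.INTER_CUBIC)
cv2.imwrite("pics/ta.png",a);cv2.imwrite("pics/sb.png",b)
E
```

```text
(no output)
```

View pics/ta.png

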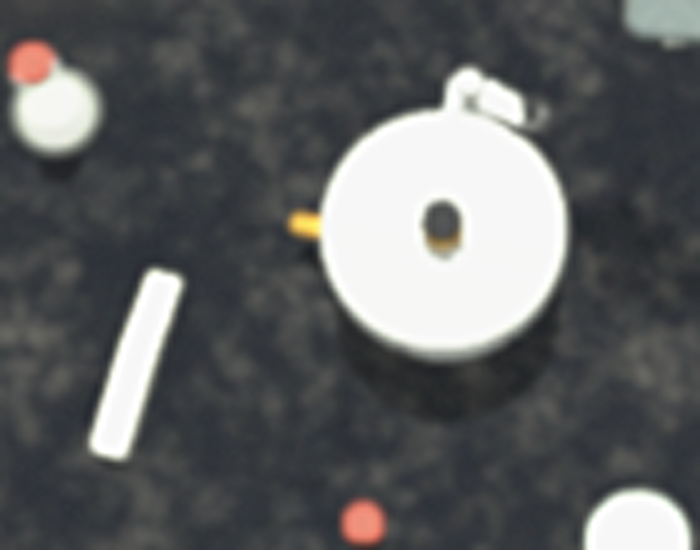

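View pics/sb.png

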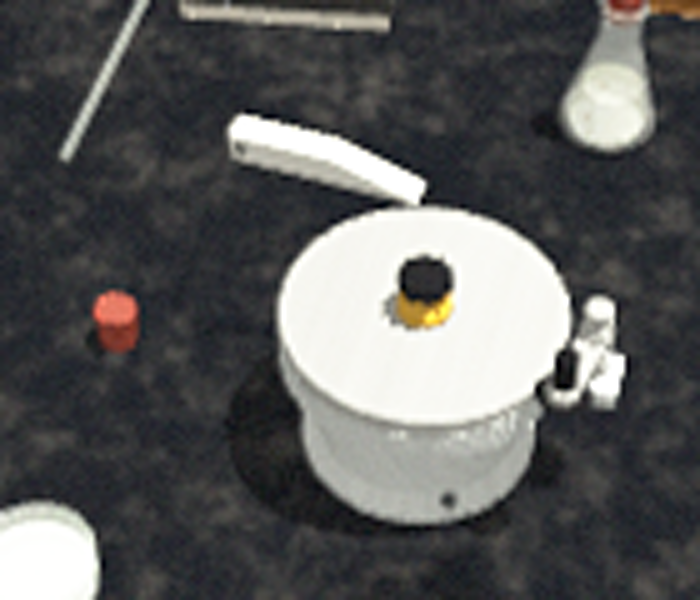

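Seen in the crops:
- **Wedge:** thin end at top crop (165,272) and side crop (422,190); thick end, with a hole, at side crop (232,135).
- **Clip:** open. Post at top crop (466,82) / side crop (600,305), knob at side crop (566,355) / top crop (540,112).
- **Cock:** tip at top crop (290,222).

Next I'll fit the models.

```bash
cat > fit.py <<'E'
from bench import robot,eyes,models
from h import *
from scipy.optimize import minimize,least_squares
np.set_printoptions(precision=4,suppress=True)
T=eyes.snapshot("top");S=eyes.snapshot("side")
def circ(c,z,r=.078):
    a=np.linspace(0,2*np.pi,120); return np.c_[c[0]+r*np.cos(a),c[1]+r*np.sin(a),0*a+z]
def f(p):
    s=proj(S,circ(p,.102));t=proj(T,circ(p,.102))
    return [s[:,0].min()-285.3,s[:,0].max()-344.1,s[:,1].min()-181.2,t[:,0].min()-233.7,t[:,0].max()-283.7,t[:,1].min()-181.2]
r=least_squares(f,[.35,.03]);c=r.x;print("pot",c,"res",r.fun)
def cr(s,x,y): return (x/5+(170 if s is T else 230)-.4,y/5+(160 if s is T else 140)-.4)
post=tri([T,S],[cr(T,467,82),cr(S,600,303)]);knob=tri([T,S],[cr(T,541,110),cr(S,566,353)])
cock=onz(T,cr(T,289,223),.025)
print("post",post,np.hypot(*(post[:2]-c)),np.degrees(np.arctan2(*(post[:2]-c)[::-1])))
print("knob",knob,np.hypot(*(knob[:2]-c)),np.degrees(np.arctan2(*(knob[:2]-c)[::-1])),"expect yaw-24.5", "from knobS",onz(S,cr(S,566,350),.136))
print("cock",np.hypot(*(cock[:2]-c)),np.degrees(np.arctan2(*(cock[:2]-c)[::-1]))-90)
P=[]
for y in(-.01,.01):P+=[[-.052,y,0],[-.052,y,.022],[.018,y,.022],[.075,y,.003],[.075,y,0]]
P=np.array(P)
K=4
def cm(s,box):
    x0,y0,x1,y1=box; g=cv2.resize(s["color"][y0:y1,x0:x1].min(2),None,fx=K,fy=K,interpolation=cv2.INTER_LINEAR)
    return (g>125).astype(np.float32)
B=[(T,(183,208,212,256)),(S,(272,160,317,183))]
M=[cm(*b) for b in B]
if 1:
    # keep component
    for i in range(2):
        n,l,st,_=cv2.connectedComponentsWithStats(M[i].astype(np.uint8));M[i]=(l==1+np.argmax(st[1:,4])).astype(np.float32)
def cost(p):
    R=Rn.from_euler("z",p[2]).as_matrix();W=P@R.T+[p[0],p[1],0];e=0
    for (s,b),m in zip(B,M):
        q=(proj(s,W)-[b[0]-.5,b[1]-.5])*K-.5
        h=cv2.convexHull(q.astype(np.float32));im=np.zeros(m.shape,np.uint8)
        cv2.fillPoly(im,[np.round(h*16).astype(np.int32)],1,shift=4)
        e+=np.abs(im-m).sum()/m.sum()
    return e
a=onz(T,cr(T,108,450),.01);b=onz(T,cr(T,166,272),.003);d=(b-a)[:2];L=np.hypot(*d)
p0=[*(a[:2]+d/L*.052),np.arctan2(d[1],d[0])];print("wedge0",p0,L,cost(p0))
r=minimize(cost,p0,method="Nelder-Mead",options=dict(initial_simplex=np.array([p0,np.add(p0,[.006,0,0]),np.add(p0,[0,.006,0]),np.add(p0,[0,0,.1])])))
print("wedge",r.x,r.fun)
for n in["petri","red_stopper","beaker","flask"]:
  print(n,*[onz(T,m["xy"],.02)[:2] for m in models.masks_of(T,n)[:2]],*[onz(S,m["xy"],0)[:2] for m in models.tip_of(S,n)[:1]])
E
python3 fit.py
```

```text
Traceback (most recent call last):
  File "fit.py", line 11, in <module>
    r=least_squares(f,[.35,.03]);c=r.x;print("pot",c,"res",r.fun)
  File "fit.py", line 9, in f
    s=proj(S,circ(p,.102));t=proj(T,circ(p,.102))
  File "h.py", line 5, in proj
    c=c*[1,-1,-1]
      ~^~~~~~~~~~
ValueError: operands could not be broadcast together with shapes (120,) (3,)
```

```bash
python3 - <<'E'
s=open("h.py").read().replace('np.array(s["rotation"])','rot(s)').replace("def proj",'def rot(s):\n    r=np.array(s["rotation"],float); return r if r.ndim==2 else Rn.from_euler("xyz",r).as_matrix()\ndef proj',1)
open("h.py","w").write(s)
from bench import eyes
for n in("top","side"): print(eyes.snapshot(n)["rotation"])
E
python3 fit.py
```

```text
[ 0.21457315 -0.00326435 -1.51986573]
[0.72729138 0.01650424 0.1574321 ]
pot [0.5986 0.0422] res [ 0.0059 -0.1066  0.2059  0.8056 -0.9711 -0.0968]
post [0.6873 0.0327 0.1313] 0.08928556786399817 -6.074462055886397
knob [ 0.6699 -0.0153  0.1424] 0.09160558862506363 -38.819356736587366 expect yaw-24.5 from knobS [ 0.6736 -0.0056  0.136 ]
cock 0.1097344466064872 -7.222177850318118
wedge0 [np.float64(0.5039117054683272), np.float64(0.2518069325888912), np.float64(-0.22067248609872336)] 0.12894184805815803 0.396524
wedge [ 0.504   0.2536 -0.2147] 0.29899248480796814
petri [ 0.4117 -0.0976] [ 0.42   -0.0973]
red_stopper [0.4219 0.0935]
beaker [ 0.5153 -0.2332] [0.6989 0.0116] [ 0.5109 -0.227 ]
flask [0.6907 0.3301] [0.6915 0.3125]
```

```bash
cat > d.py <<'E'
import sys;from bench import robot
from h import *
# target grasp x y z, yaw deg -> tool shift mm (at current yaw), wz
def delta(x,y,z,yaw):
    o=robot.get_obs();R=Rn.from_euler("xyz",o["ee_rot"]).as_matrix()
    g=np.array(o["tool_pos"])+R[:,2]*.18
    w=(R.T@Rn.from_euler("xyz",[np.pi,0,np.radians(yaw)]).as_matrix()); w=Rn.from_matrix(w).as_rotvec()
    print("t",o["time"],"g",np.round(g,4),"rpy",np.round(o["ee_rot"],3),"d",np.round(R.T@(np.array([x,y,z])-g)*1000,1),"w",np.round(w,3),"F",np.round(o["wrist_force"],1),"w",o["width"],o["finger_force"])
if __name__=="__main__":delta(*map(float,sys.argv[1:5]))
E
python3 - <<'E'
from bench import eyes
from h import *
T=eyes.snapshot("top");S=eyes.snapshot("side")
print("clamp",tri([T,S],[(322,128),(403,186)]),"rodtop",tri([T,S],[(333,38),(546,96)]))
c=np.array([.5986,.0422]);yp=-.118
R=np.array([[np.cos(yp),-np.sin(yp)],[np.sin(yp),np.cos(yp)]])
for q in(0,.2,.4,.8,1.2,1.57):
    k=c+R@(np.array([.092,0])+.042*np.array([-np.sin(q),-np.cos(q)]))
    print(q,k,"yaw",83.2-np.degrees(q),"side",proj(S,[*k,.136]),"top",proj(T,[*k,.136]))
from d import delta
delta(.678,-.008,.2,70)
E
```

```text
clamp [ 0.76996709 -0.13478277  0.35917809] rodtop [ 0.92996059 -0.14066693  0.56828704]
0 [ 0.68501573 -0.01033876] yaw 83.2 side [[347.29249606 211.50504908]] top [[276.22253872 176.41424367]]
0.2 [ 0.67682821 -0.00852506] yaw 71.74084409738353 side [[344.04100942 210.61576613]] top [[275.52759903 178.83286894]]
0.4 [ 0.66916421 -0.00512089] yaw 60.28168819476707 side [[341.05460013 209.28275641]] top [[274.34317953 181.07522248]]
0.8 [0.65659593 0.00585795] yaw 37.36337638953414 side [[336.35487612 205.54375361]] top [[270.70895149 184.67853103]]
1.2 [0.64929513 0.02086446] yaw 14.445064584301221 side [[333.92658706 200.93662537]] top [[265.89323564 186.64282989]]
1.57 [0.64824838 0.03628047] yaw -6.754373835539241 side [[333.98710958 196.56038033]] top [[261.0531113  186.71847115]]
t 2.3 g [ 0.2352 -0.4972  0.2247] rpy [3.141 0.    0.442] d [ 609.5 -252.9   24.7] w [ 0.    0.   -0.78] F [0.2 0.5 0.1] w 0.09398008706548487 0.0
```

Emit:
step_arm(commands=[[[0, 0, 0, 0, 0, -0.13, 40], [0, 0, 0, 0, 0, -0.13, 40], [0, 0, 0, 0, 0, -0.13, 40], [0, 0, 0, 0, 0, -0.13, 40], [0, 0, 0, 0, 0, -0.13, 40], [0, 0, 0, 0, 0, -0.13, 40], [41, 12, 0, 0, 0, 0, 40], [41, 12, 0, 0, 0, 0, 40], [41, 12, 0, 0, 0, 0, 40], [41, 12, 0, 0, 0, 0, 40], [41, 12, 0, 0, 0, 0, 40], [41, 12, 0, 0, 0, 0, 40], [41, 12, 0, 0, 0, 0, 40], [41, 12, 0, 0, 0, 0, 40], [41, 12, 0, 0, 0, 0, 40], [41, 12, 0, 0, 0, 0, 40], [41, 12, 0, 0, 0, 0, 40], [41, 12, 0, 0, 0, 0, 40], [41, 12, 0, 0, 0, 0, 40], [41, 12, 0, 0, 0, 0, 40]]])

```text
time: 4.8
tool_pos: [0.59, -0.014, 0.4047]
ee_rot: [3.141, 0.0, 1.222]
wrist_force: [-0.1, -0.1, 0.2]
width: 0.0399
finger_force: 0.0
```

```bash
python3 d.py .677 -.008 .2 70
```

```text
t 4.8 g [ 0.5901 -0.0141  0.2247] rpy [3.141 0.    1.222] d [35.4 79.6 24.7] w [0. 0. 0.] F [-0.1 -0.1  0.2] w 0.03989003778371117 0.0
```

Emit:
step_arm(commands=[[[9, 20, 0, 0, 0, 0, 40], [9, 20, 0, 0, 0, 0, 40], [9, 20, 0, 0, 0, 0, 40], [8, 19.6, 0, 0, 0, 0, 40], [0, 0, 20, 0, 0, 0, 40], [0, 0, 20, 0, 0, 0, 40], [0, 0, 17, 0, 0, 0, 40], [0, 0, 0, 0, 0, 0, 40]]])

```text
time: 5.8
tool_pos: [0.6758, -0.0096, 0.3454]
ee_rot: [-3.138, 0.001, 1.222]
wrist_force: [-0.3, 0.4, 1.4]
width: 0.0402
finger_force: 0.0
```

```bash
python3 - <<'E'
from bench import eyes,robot,models
from h import *
T=eyes.snapshot("top");S=eyes.snapshot("side")
for n,s in(("t",T),("s",S)):print(n,[(d["xy"],d["confidence"]) for d in models.tip_of(s,"clip_knob")])
o=robot.get_obs();g=o["tool_pos"]-[0,0,.199];print(g)
pt=proj(T,g)[0];ps=proj(S,g)[0];print(pt,ps)
im=[]
for s,p in((T,(275,185)),(S,(340,205))):
    x,y=map(int,p);im.append(cv2.resize(s["color"][y-35:y+35,x-35:x+35,::-1],(400,400),interpolation=cv2.INTER_CUBIC))
cv2.imwrite("pics/k1.png",np.hstack(im))
E
```

```text
t [([407.2, 249.4], 0.49)]
s [([220.4, 364.6], 0.79), ([344.3, 211.2], 0.45)]
[ 0.6762339  -0.00960308  0.15015772]
[275.87058436 177.74788676] [344.29950903 207.10610439]
```

View pics/k1.png

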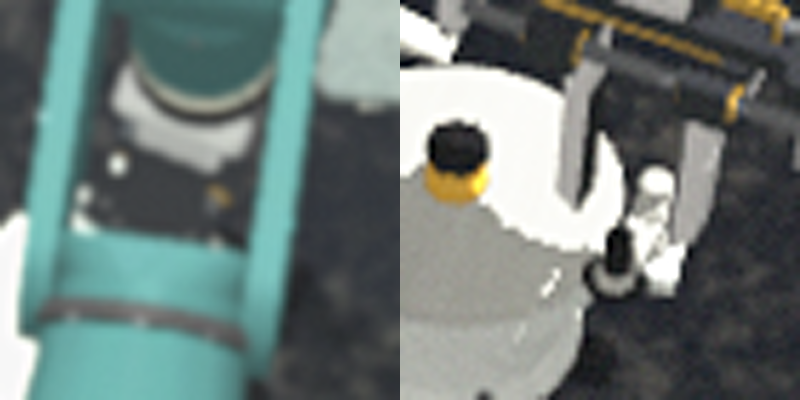

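The fingertips are at side crop (575,205) and (683,240), with the knob between them at (618,230), so the straddle is good and I can go down.

Emit:
step_arm(commands=[[[0, 0, 8, 0, 0, 0, 40], [0, 0, 8, 0, 0, 0, 40], [0, 0, 8, 0, 0, 0, 40], [0, 0, 5, 0, 0, 0, 40], [0, 0, 0, 0, 0, 0, 26], [0, 0, 0, 0, 0, 0, 26], [0, 0, 0, 0, 0, 0, 26]]])

```text
time: 6.88
tool_pos: [0.6762, -0.0096, 0.3192]
ee_rot: [3.141, -0.0, 1.222]
wrist_force: [-0.5, 0.9, -0.3]
width: 0.0259
finger_force: 0.0
```

```bash
python3 - <<'E'
import numpy as np
from d import delta
# arc plan with tool centre lead: stations of grasp point; give per-row tool-frame shifts
c=np.array([.5986,.0422]);yp=-.118
R=np.array([[np.cos(yp),-np.sin(yp)],[np.sin(yp),np.cos(yp)]])
def k(q):
    return c+R@(np.array([.092,0])+.042*np.array([-np.sin(q),-np.cos(q)]))
delta(*k(.2),.141,71.7)
delta(*k(1.57),.141,-6.8)
q=np.linspace(.2,1.7,16)
for a,b in zip(q[:1],q[1:2]):
    y=np.radians(83.2)-a;d=(k(b)-k(a))*1000
    print(a,b,d@[np.cos(y),np.sin(y)],d@[np.sin(y),-np.cos(y)],np.linalg.norm(d))
E
```

```text
t 6.875 g [ 0.6763 -0.0096  0.1392] rpy [ 3.141 -0.     1.222] d [ 1.2  0.1 -1.8] w [ 0.001 -0.    -0.03 ] F [-0.5  0.9 -0.3] w 0.02593289764944634 0.0
t 6.875 g [ 0.6763 -0.0096  0.1392] rpy [ 3.141 -0.     1.222] d [ 33.5 -42.1  -1.8] w [ 1.00e-03 -1.00e-03  1.34e+00] F [-0.5  0.9 -0.3] w 0.02593289764944634 0.0
0.2 0.30000000000000004 0.2069637496585209 -4.1931457052495125 4.198250218736986
```

Emit:
step_arm(commands=[[[1.2, 0, -1, 0, 0, 0, 26], [0.2, -4.2, 0, 0, 0, 0.1, 26], [0.2, -4.2, 0, 0, 0, 0.1, 26], [0.2, -4.2, 0, 0, 0, 0.1, 26], [0.2, -4.2, 0, 0, 0, 0.1, 26], [0.2, -4.2, 0, 0, 0, 0.1, 26], [0.2, -4.2, 0, 0, 0, 0.1, 26]]])

```text
time: 7.75
tool_pos: [0.6582, 0.0048, 0.3214]
ee_rot: [3.132, -0.004, 0.617]
wrist_force: [0.1, -0.0, 0.9]
width: 0.0258
finger_force: 0.0
```

Emit:
step_arm(commands=[[[0.2, -4.2, 0, 0, 0, 0.1, 26], [0.2, -4.2, 0, 0, 0, 0.1, 26], [0.2, -4.2, 0, 0, 0, 0.1, 26], [0.2, -4.2, 0, 0, 0, 0.1, 26], [0.2, -4.2, 0, 0, 0, 0.1, 26]]])

```text
time: 8.38
tool_pos: [0.6494, 0.0245, 0.3206]
ee_rot: [3.137, -0.002, 0.117]
wrist_force: [1.1, -4.8, 1.4]
width: 0.026
finger_force: 2.3
```

```bash
python3 - <<'E'
from bench import eyes,robot,models
from h import *
from d import delta
delta(.6482,.0363,.141,-6.8)
S=eyes.snapshot("side")
print([(d["xy"],d["confidence"]) for d in models.tip_of(S,"clip_knob")])
x,y=340,205
cv2.imwrite("pics/k2.png",cv2.resize(S["color"][y-35:y+35,x-35:x+35,::-1],(500,500),interpolation=cv2.INTER_CUBIC))
E
```

```text
t 8.375 g [0.6498 0.0237 0.1406] rpy [ 3.137e+00 -2.000e-03  1.170e-01] d [ -0.1 -12.7  -0.4] w [ 0.004 -0.002  0.236] F [ 1.1 -4.8  1.4] w 0.025959503700455668 2.3103341110982
[([220.8, 364.4], 0.74), ([336.1, 202.1], 0.42)]
```

View pics/k2.png

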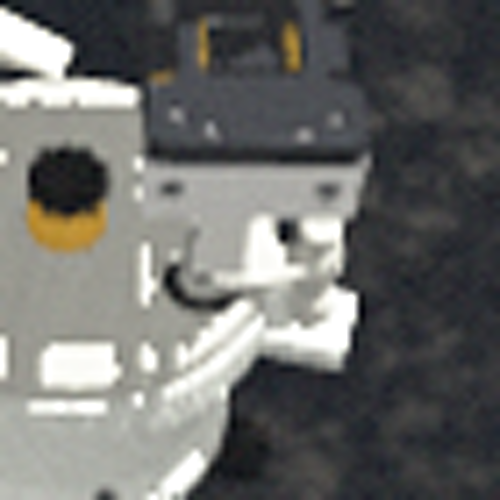

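The clip's foot is on the lid's edge at crop (190,285), and the finger is pushing at the knob. I'll carry on round.

Emit:
step_arm(commands=[[[0.2, -4.2, 0, 0, 0, 0.1, 26], [0.2, -4.2, 0, 0, 0, 0.1, 26], [0.2, -4.2, 0, 0, 0, 0.1, 26], [0.2, -4.2, 0, 0, 0, 0.1, 26], [0, 0, 0, 0, 0, 0, 26], [0, 0, 0, 0, 0, 0, 26]]])

```text
time: 9.22
tool_pos: [0.6503, 0.0415, 0.3206]
ee_rot: [3.139, -0.001, -0.277]
wrist_force: [-1.2, -5.2, 3.3]
width: 0.026
finger_force: 2.6
```

```bash
python3 - <<'E'
from bench import eyes,robot,models
from h import *
from d import delta
delta(.6482,.0363,.141,-6.8)
S=eyes.snapshot("side")
print([(d["xy"],d["confidence"]) for d in models.tip_of(S,"clip_knob")])
E
```

```text
t 9.225 g [0.6503 0.0411 0.1406] rpy [ 3.139e+00 -1.000e-03 -2.770e-01] d [-0.7  5.2 -0.4] w [ 0.002 -0.001 -0.159] F [-1.2 -5.2  3.3] w 0.026049611525006726 2.5941334178787656
[([221.3, 361.9], 0.77), ([334.1, 196.2], 0.42)]
```

Emit:
step_arm(commands=[[[0, 5, 0, 0, 0, 0, 26], [0, 0, -10, 0, 0, 0, 26], [0, 0, -20, 0, 0, 0, 40], [0, 0, -30, 0, 0, 0, 80], [0, 0, -30, 0, 0, -0.062, 80], [0, 0, 0, 0, 0, 0, 80]]])

```text
time: 10.07
tool_pos: [0.6491, 0.0383, 0.4137]
ee_rot: [-3.139, -0.007, -0.216]
wrist_force: [-0.1, -0.4, -1.0]
width: 0.0623
finger_force: 0.0
```

```bash
python3 - <<'E'
from bench import eyes,robot,models
from h import *
from d import delta
delta(.4923,.2562,.12,-12.3)
E
```

```text
t 10.075 g [0.6504 0.0384 0.2337] rpy [-3.139 -0.007 -0.216] d [-201.9 -178.7  112.7] w [-0.002 -0.007 -0.001] F [-0.1 -0.4 -1. ] w 0.06231979835477549 0.0
```

Emit:
step_arm(commands=[[[-25, -22.3, 0, 0, 0, 0, 80], [-25, -22.3, 0, 0, 0, 0, 80], [-25, -22.3, 0, 0, 0, 0, 80], [-25, -22.3, 0, 0, 0, 0, 80], [-25, -22.3, 0, 0, 0, 0, 80], [-25, -22.3, 0, 0, 0, 0, 80], [-25, -22.3, 0, 0, 0, 0, 80], [-25, -22.3, 0, 0, 0, 0, 80], [0, 0, 30, 0, 0, 0, 80], [0, 0, 30, 0, 0, 0, 80], [0, 0, 30, 0, 0, 0, 80], [0, 0, 0, 0, 0, 0, 80], [0, 0, 0, 0, 0, 0, 80]]])

```text
time: 11.7
tool_pos: [0.4919, 0.255, 0.32]
ee_rot: [-3.141, -0.0, -0.216]
wrist_force: [-0.1, -1.3, 1.1]
width: 0.0803
finger_force: 0.0
```

```bash
python3 - <<'E'
from bench import eyes,robot,models
from h import *
from d import delta
delta(.4923,.2562,.022,-12.3)
S=eyes.snapshot("side")
print([(d["xy"],d["confidence"]) for d in models.tip_of(S,"clip_knob")])
g=robot.get_obs()["tool_pos"]-[0,0,.199];print(proj(S,g),proj(S,[g[0],g[1],.022]))
a=cv2.resize(S["color"][135:235,260:360,::-1],(560,560),interpolation=cv2.INTER_CUBIC)
cv2.imwrite("pics/w1.png",a)
E
```

```text
t 11.7 g [0.492  0.2551 0.14  ] rpy [-3.141 -0.    -0.216] d [ 1.00e-01 -1.10e+00  1.18e+02] w [-0.    -0.    -0.002] F [-0.1 -1.3  1.1] w 0.08027301035696559 0.0
[([219.2, 363.7], 0.83), ([336.3, 194.1], 0.49)]
[[287.41613708 142.2740046 ]] [[287.8697052  167.06970499]]
```

View pics/w1.png

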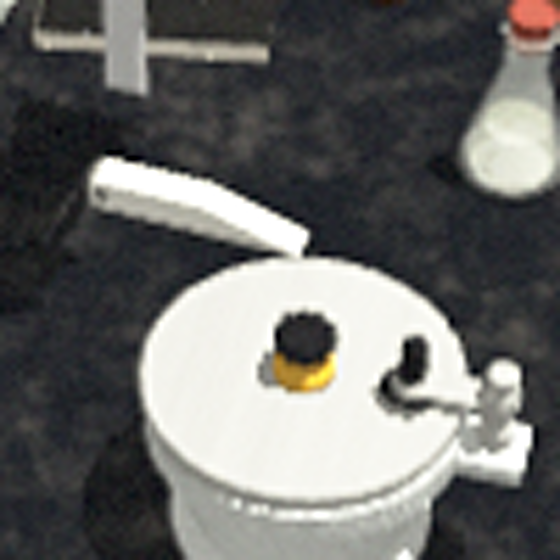

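The clip's arm is on the lid and points at the valve knob (foot at crop (400,392)). The wedge is still where it was. Next I'll go down and grasp it.

Emit:
step_arm(commands=[[[0, -1, 25, 0, 0, 0, 60], [0, 0, 25, 0, 0, 0, 60], [0, 0, 25, 0, 0, 0, 60], [0, 0, 25, 0, 0, 0, 60], [0, 0, 12, 0, 0, 0, 60], [0, 0, 5.5, 0, 0, 0, 60], [0, 0, 0, 0, 0, 0, 60], [0, 0, 0, 0, 0, 0, 10], [0, 0, 0, 0, 0, 0, 10], [0, 0, 0, 0, 0, 0, 10], [0, 0, 0, 0, 0, 0, 10], [0, 0, 0, 0, 0, 0, 10]]])

```text
time: 13.3
tool_pos: [0.4921, 0.2558, 0.2023]
ee_rot: [3.141, -0.0, -0.216]
wrist_force: [1.0, -1.3, 0.2]
width: 0.0199
finger_force: 29.9
```

```bash
python3 d.py .4923 .2562 .022 -12.3
```

```text
t 13.3 g [0.4921 0.2557 0.0223] rpy [ 3.141 -0.    -0.216] d [ 0.1 -0.5  0.3] w [ 0.    -0.    -0.002] F [ 1.  -1.3  0.2] w 0.01991023326271874 29.94869112968445
```

Emit:
step_arm(commands=[[[0, 0, -30, 0, 0, 0, 10], [0, 0, -30, 0, 0, 0, 10], [0, 0, -30, 0, 0, 0, 10], [0, 0, 0, 0, 0, -0.05, 10], [0, 0, 0, 0, 0, -0.05, 10], [0, 0, 0, 0, 0, 0, 10]]])

```text
time: 14.05
tool_pos: [0.492, 0.2559, 0.2919]
ee_rot: [3.142, 0.0, -0.117]
wrist_force: [-0.5, 0.6, -0.2]
width: 0.0199
finger_force: 29.9
```

```bash
python3 d.py .4099 .0646 .1068 -6.8
```

```text
t 14.05 g [0.4919 0.2559 0.1119] rpy [ 3.142  0.    -0.117] d [-59.2 199.5   5.2] w [0.    0.    0.002] F [-0.5  0.6 -0.2] w 0.019896920534906107 29.94784265756607
```

Emit:
step_arm(commands=[[[-20, 0, 0, 0, 0, 0, 10], [-20, 0, 0, 0, 0, 0, 10], [-19, 20, 0, 0, 0, 0, 10], [0, 30, 0, 0, 0, 0, 10], [0, 30, 0, 0, 0, 0, 10], [0, 30, 0, 0, 0, 0, 10], [0, 30, 0, 0, 0, 0, 10], [0, 30, 0, 0, 0, 0, 10], [0, 20, 0, 0, 0, 0, 10], [0, 9.5, 0, 0, 0, 0, 10], [0, 0, 5, 0, 0, 0, 10], [0, 0, 0, 0, 0, 0, 10], [0, 0, 0, 0, 0, 0, 10]]])

```text
time: 15.68
tool_pos: [0.4104, 0.0651, 0.287]
ee_rot: [-3.142, 0.0, -0.115]
wrist_force: [0.1, -0.1, -0.8]
width: 0.0196
finger_force: 29.9
```

```bash
cat > look.py <<'E'
import sys
from bench import eyes,robot,models
from h import *
from d import delta
delta(.4099,.0646,.1068,-6.8)
T=eyes.snapshot("top");S=eyes.snapshot("side")
for n,s in(("t",T),("s",S)):
  for q in("wedge_tip","slot","lid_front","clip_knob"):print(n,q,[(np.round(d["xy"],1),round(d["confidence"],2)) for d in models.tip_of(s,q)])
o=robot.get_obs();R=Rn.from_euler("xyz",o["ee_rot"]).as_matrix();g=o["tool_pos"]+R[:,2]*.18
tip=g+R[:,0]*.087+R[:,2]*.0223
sl=np.array([.5211,.0514,.083]);print("tip",tip,proj(T,tip),proj(S,tip),"slot",proj(T,sl),proj(S,sl))
S1=cv2.resize(S["color"][165:235,260:330,::-1],(400,400),interpolation=cv2.INTER_CUBIC)
T1=cv2.resize(T["color"][180:250,225:295,::-1],(400,400),interpolation=cv2.INTER_CUBIC)
cv2.imwrite("pics/%s.png"%sys.argv[1],np.hstack([T1,S1]))
E
python3 look.py i1
```

```text
t 15.675 g [0.4103 0.0652 0.107 ] rpy [-3.142  0.    -0.115] d [-0.3  0.6  0.2] w [-0.     0.     0.003] F [ 0.1 -0.1 -0.8] w 0.019619027172945887 29.948109090328217
t wedge_tip []
t slot []
t lid_front [(array([252.1, 230.5]), 0.64)]
t clip_knob [(array([406.1, 249.2]), 0.68), (array([259.6, 188.1]), 0.55)]
s wedge_tip [(array([277.4, 197.4]), 0.78)]
s slot [(array([144.6, 349.9]), 0.77)]
s lid_front [(array([285.9, 197.3]), 0.81)]
s clip_knob [(array([335.2, 195.4]), 0.68), (array([222.5, 363.8]), 0.68)]
tip [0.4967952  0.05446206 0.08491078] [[253.13093451 235.96327418]] [[277.93435468 198.99470643]] slot [[254.54579812 228.74618843]] [[286.51263945 201.19501853]]
```

View pics/i1.png

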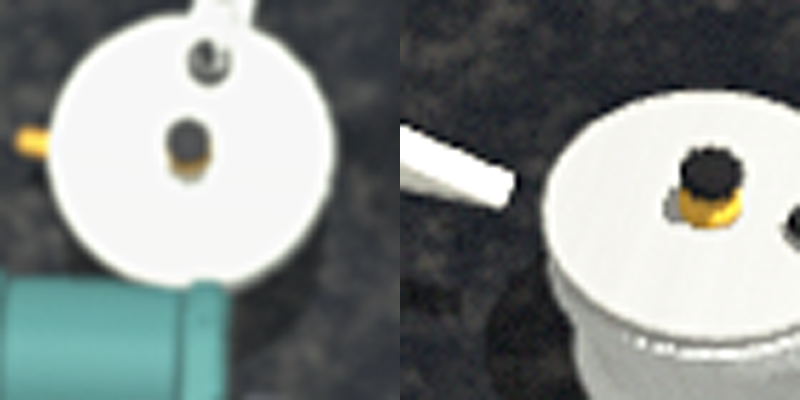

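The wedge tip is at side crop (508,200), about 25 mm short of the slot and level with the rim. The clip's knob at top crop (210,62) points at the valve. I'll push in gently.

Emit:
step_arm(commands=[[[4, 0.5, 0, 0, 0, 0, 10], [4, 0, 0, 0, 0, 0, 10], [4, 0, 0, 0, 0, 0, 10], [4, 0, 0, 0, 0, 0, 10], [3, 0, 0, 0, 0, 0, 10], [3, 0, 0, 0, 0, 0, 10], [3, 0, 0, 0, 0, 0, 10], [3, 0, 0, 0, 0, 0, 10]]])

```text
time: 17.18
tool_pos: [0.4381, 0.0608, 0.287]
ee_rot: [3.141, 0.001, -0.116]
wrist_force: [-1.0, 0.7, -0.9]
width: 0.0197
finger_force: 29.9
```

Emit:
step_arm(commands=[[[1, 0, 0, 0, 0, 0, 10], [1, 0, 0, 0, 0, 0, 10], [1, 0, 0, 0, 0, 0, 10], [1, 0, 0, 0, 0, 0, 10]]])

```text
time: 17.68
tool_pos: [0.4416, 0.0604, 0.2865]
ee_rot: [3.141, 0.003, -0.116]
wrist_force: [-2.6, 0.6, -2.5]
width: 0.0198
finger_force: 29.9
```

```bash
python3 look.py i2
```

```text
t 17.675 g [0.4411 0.0604 0.1065] rpy [ 3.141e+00  3.000e-03 -1.160e-01] d [-31.5  -0.5  -0.2] w [0.    0.003 0.003] F [-2.6  0.6 -2.5] w 0.019786717389611543 29.947855174541473
t wedge_tip []
t slot [(array([397.4, 306.2]), 0.86), (array([250. , 251.4]), 0.41)]
t lid_front [(array([253., 229.]), 0.84)]
t clip_knob [(array([403. , 250.9]), 0.63), (array([259. , 189.9]), 0.53)]
s wedge_tip [(array([290. , 200.6]), 0.81)]
s slot [(array([145.4, 350. ]), 0.71)]
s lid_front [(array([285.6, 197.1]), 0.73)]
s clip_knob [(array([219.5, 363.8]), 0.83), (array([334.6, 196.1]), 0.43)]
tip [0.52767425 0.05032003 0.08419219] [[254.98577743 226.70278287]] [[288.82087643 201.4339716 ]] slot [[254.54579812 228.74618843]] [[286.51263945 201.19501853]]
```

Emit:
step_arm(commands=[[[0, 0, 0.6, 0, 0, 0, 10], [1, 0, 0, 0, 0, 0, 10], [1, 0, 0, 0, 0, 0, 10], [1, 0, 0, 0, 0, 0, 10], [1, 0, 0, 0, 0, 0, 10], [0, 0, 0, 0, 0, 0, 10]]])

```text
time: 18.92
tool_pos: [0.4454, 0.06, 0.2861]
ee_rot: [3.141, 0.004, -0.116]
wrist_force: [-6.9, 0.7, -2.5]
width: 0.0198
finger_force: 30.0
```

```bash
python3 look.py i3
```

```text
t 18.925 g [0.4447 0.06   0.1061] rpy [ 3.141  0.004 -0.116] d [-35.1  -0.5  -0.5] w [0.    0.004 0.003] F [-6.9  0.7 -2.5] w 0.01984352461697915 29.96706873178482
t wedge_tip []
t slot [(array([397.1, 306.8]), 0.78)]
t lid_front [(array([262.4, 183.5]), 0.75)]
t clip_knob [(array([257.8, 188.3]), 0.47), (array([406. , 251.4]), 0.39)]
s wedge_tip [(array([289.4, 199.9]), 0.82)]
s slot [(array([146.9, 351.3]), 0.66), (array([288. , 198.9]), 0.49)]
s lid_front [(array([286.7, 197.2]), 0.64), (array([253. , 206.8]), 0.37)]
s clip_knob [(array([334.1, 194.7]), 0.74), (array([221.7, 362.3]), 0.74)]
tip [0.53101393 0.04996111 0.083528  ] [[255.16437189 225.74078835]] [[290.01222289 201.82180568]] slot [[254.54579812 228.74618843]] [[286.51263945 201.19501853]]
```

View pics/i3.png

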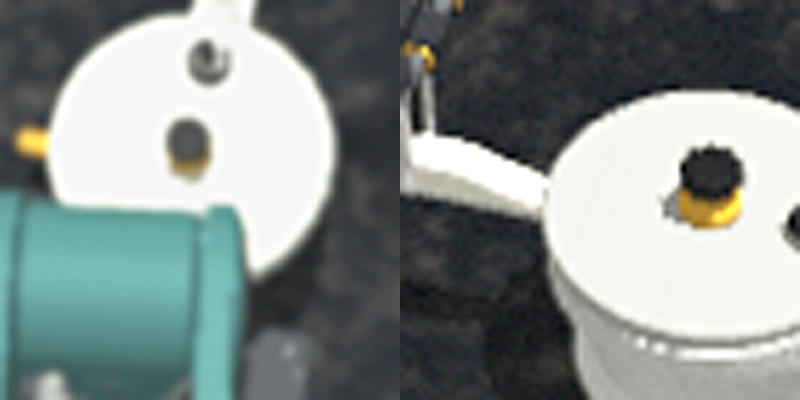

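Emit:
step_arm(commands=[[[1, 0, 0, 0, 0, 0, 10], [1, 0, 0, 0, 0, 0, 10], [1, 0, 0, 0, 0, 0, 10], [0, 0, 0, 0, 0, 0, 10]]])

```text
time: 19.92
tool_pos: [0.4482, 0.0597, 0.2861]
ee_rot: [3.141, 0.004, -0.116]
wrist_force: [-7.7, 0.6, -2.2]
width: 0.0198
finger_force: 30.0
```

Emit:
step_arm(commands=[[[1, 0, 0, 0, 0, 0, 10], [1, 0, 0, 0, 0, 0, 10], [1, 0, 0, 0, 0, 0, 10], [0, 0, 0, 0, 0, 0, 10]]])

```text
time: 20.42
tool_pos: [0.4512, 0.0594, 0.2861]
ee_rot: [3.141, 0.004, -0.116]
wrist_force: [-9.2, 1.2, -1.6]
width: 0.0196
finger_force: 30.0
```

```bash
python3 look.py i4; python3 - <<'E'
import cv2,numpy as np
# lid shift between i1 and i4 side crops (5.714x), front and back parts
a=cv2.cvtColor(cv2.imread("pics/i1.png")[:,400:],6).astype(np.float32);b=cv2.cvtColor(cv2.imread("pics/i4.png")[:,400:],6).astype(np.float32);c=cv2.cvtColor(cv2.imread("pics/i3.png")[:,400:],6).astype(np.float32)
for n,(y0,y1,x0,x1) in dict(front=(215,345,130,260),knob=(130,240,260,360)).items():
    w=cv2.createHanningWindow((x1-x0,y1-y0),cv2.CV_32F)
    for i in(c,b):
        print(n,np.array(cv2.phaseCorrelate(a[y0:y1,x0:x1],i[y0:y1,x0:x1],w)[0])/5.714)
E
```

```text
t 20.425 g [0.4504 0.0594 0.1061] rpy [ 3.141  0.004 -0.116] d [-40.9  -0.5  -0.6] w [0.    0.004 0.003] F [-9.2  1.2 -1.6] w 0.019575911469089605 29.967511296272278
t wedge_tip []
t slot [(array([397.9, 305. ]), 0.93)]
t lid_front []
t clip_knob [(array([298.1, 270.1]), 0.75), (array([261.1, 193.3]), 0.55), (array([408.4, 249.6]), 0.4)]
s wedge_tip [(array([292.7, 203.5]), 0.62)]
s slot [(array([145.9, 351.2]), 0.62), (array([287.5, 200.9]), 0.21)]
s lid_front [(array([285.4, 199.1]), 0.78)]
s clip_knob [(array([220.5, 362.6]), 0.83), (array([333.2, 196.2]), 0.53)]
tip [0.53679062 0.04934877 0.08342073] [[255.45912007 224.01467868]] [[292.07184031 202.23147966]] slot [[254.54579812 228.74618843]] [[286.51263945 201.19501853]]
front [0.09960229 0.07380877]
front [0.10946052 0.09182369]
knob [0.01842957 0.00582112]
knob [ 0.01202361 -0.01346817]
```

```bash
cat > edge.py <<'E'
from bench import eyes,robot
from h import *
a=cv2.imread("pics/side0.png");S=eyes.snapshot("side");b=S["color"][:,:,::-1]
cv2.imwrite("pics/now.png",b)
A,B=[i.min(2).astype(float) for i in(a,b)]
def vedge(g,x):  # topmost crossing of 120
    p=g[172:215,x]
    for i in range(len(p)-1):
        if p[i]<120<=p[i+1]: return 172+i+(120-p[i])/(p[i+1]-p[i])
for x in(288,292,296,300,304,308,312,316,320,324,328,332,336): print(x,np.round([vedge(A,x) or 0,vedge(B,x) or 0],2),end="; ")
print()
def hedge(g,y):
    p=g[y,270:300]
    for i in range(len(p)-1):
        if p[i]<120<=p[i+1]: return 270+i+(120-p[i])/(p[i+1]-p[i])
for y in(206,208,210,212,214,216): print(y,np.round([hedge(A,y) or 0,hedge(B,y) or 0],2),end="; ")
print()
for g in(A,B):
    w=np.clip(110-g[186:206,306:324],0,None);yy,xx=np.mgrid[186:206,306:324];print("cap",(w*xx).sum()/w.sum(),(w*yy).sum()/w.sum())
# predicted shifts per 1 mm front lift
c=np.array([.5986,.0422]);u=np.array([.993,-.118])
for nm,d,z in(("front",-.078,.102),("cap",0,.128),("left",None,0)):
    if d is None: continue
    p=np.array([*(c+u*d),z]); h=(.078-d)/.156*.001; q=p+[*( -u*(0)),h]+np.array([*(u*(z-.09)*(.001/.156)),0])
    print(nm,proj(S,q)-proj(S,p))
E
python3 edge.py
```

```text
288 [192.28 190.42]; 292 [187.65 186.41]; 296 [184.87 183.79]; 300 [183.15 181.97]; 304 [181.85 180.83]; 308 [172.25 180.09]; 312 [174.26 179.65]; 316 [180.69 180.07]; 320 [181.32 180.56]; 324 [182.36 181.56]; 328 [183.41 182.77]; 332 [185.38 185.13]; 336 [188.13 188.11]; 
206 [285.17 285.  ]; 208 [285.57 285.64]; 210 [285.71 285.71]; 212 [285.67 285.68]; 214 [286.41 286.4 ]; 216 [286.75 286.81]; 
cap 314.0961338868708 197.63129216398548
cap 313.6845466155811 196.87343550447
front [[ 0.02137138 -0.25035079]]
cap [[ 0.09799731 -0.1151521 ]]
```

```bash
cat > e2.py <<'E'
import cv2,numpy as np,sys
for n in sys.argv[1:]:
    im=cv2.imread(f"pics/{n}.png")
    im=im[:,400:] if im.shape[0]==400 else cv2.resize(im[165:235,260:330],(400,400),interpolation=cv2.INTER_CUBIC)
    g=im.min(2).astype(float);o=[]
    for x in(292,296,300,304,308,312,316,320,324,328):
        p=g[50:300,int((x-260+.5)*5.714)]
        i=[i for i in range(len(p)-1) if p[i]<120<=p[i+1]]
        o.append((50+i[-1 if 0 else 0]+.5)/5.714+164.5 if i else 0)
    w=np.clip(110-g[120:235,265:365],0,None);yy,xx=np.mgrid[120:235,265:365]
    print(n,np.round(o,2),"cap",np.round([(w*xx).sum()/w.sum()/5.714+259.5,(w*yy).sum()/w.sum()/5.714+164.5],2))
E
python3 e2.py side0 i1 i2 i3 i4 now
```

```text
side0 [187.69 184.89 182.96 181.74 181.04 174.04 180.69 181.21 182.26 183.31] cap [314.04 197.59]
i1 [186.81 184.36 182.26 181.21 180.34 180.16 180.34 180.69 181.74 183.31] cap [313.38 197.13]
i2 [186.81 184.36 182.44 181.21 180.51 180.34 180.34 180.69 181.74 183.31] cap [313.38 197.12]
i3 [186.64 184.01 182.26 181.04 180.34 180.16 180.34 180.69 181.74 183.31] cap [313.46 197.06]
i4 [186.29 183.66 181.91 180.69 179.99 179.64 179.99 180.51 181.39 182.79] cap [313.56 196.87]
now [186.29 183.84 181.91 180.69 179.99 179.64 179.99 180.51 181.39 182.79] cap [313.59 196.83]
```

The image shifts (cap +0.2/−0.28 px since pre-insertion) put the front of the lid about 2.3 mm up, which agrees with the geometry. The lid's back edge hasn't moved. I'll let it settle and then hand in.

Emit:
step_arm(commands=[[[0.6, 0, 0, 0, 0, 0, 10], [0, 0, 0, 0, 0, 0, 10], [0, 0, 0, 0, 0, 0, 10], [0, 0, 0, 0, 0, 0, 10], [0, 0, 0, 0, 0, 0, 10], [0, 0, 0, 0, 0, 0, 10]]])

```text
time: 21.72
tool_pos: [0.4517, 0.0593, 0.2861]
ee_rot: [3.141, 0.004, -0.116]
wrist_force: [-8.6, 1.4, -2.5]
width: 0.02
finger_force: 30.0
```

```bash
python3 edge.py >/dev/null; python3 e2.py i1 i4 now; python3 d.py .45 .06 .106 -6.8; python3 -c "
from bench import robot
print(robot.close_job())"
```

```text
i1 [186.81 184.36 182.26 181.21 180.34 180.16 180.34 180.69 181.74 183.31] cap [313.38 197.13]
i4 [186.29 183.66 181.91 180.69 179.99 179.64 179.99 180.51 181.39 182.79] cap [313.56 196.87]
now [186.29 183.84 181.74 180.86 179.99 179.64 179.99 180.51 181.39 182.79] cap [313.6  196.85]
t 21.775 g [0.4508 0.0594 0.106 ] rpy [ 3.141  0.005 -0.116] d [-0.9 -0.5  0. ] w [0.    0.005 0.003] F [-7.8  1.7 -2.2] w 0.01994745930596881 29.967476427555084
the job is handed in; nothing more can be done
None
```

I handed the job in at about 22 s without a verdict coming back: the clip is on the lid pointing at the middle, and the wedge, still gripped, holds the lid's front up about 2.5 mm by image and geometry estimate.

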